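# Close up the baby-feeding box

### The arm

A 7-joint arm with a two-finger parallel gripper is mounted at the origin on the work surface. World frame = base frame: x ahead of the robot, y to its left, z up, the work surface at z = 0. Lengths are in m, angles in rad, forces in N, time in s.
With the tool pointing down it reaches from about 0.4 to 0.85 m from the base axis. Payload 4.4 kg.
Tool frame: the origin (TCP) lies between the finger pads; the fingertips stand 14 mm ahead of it and the grasp point (between the pads) lies 5 mm behind it; z points along the fingers, y is the line along which they close (so a half turn about z gives the same grasp; the last joint's range is limited). The gripper opens to 94 mm and grips with 3 to 60 N. Pads are 16 mm wide; open, the fingers measure 119 mm over their backs; the gripper's body (75 mm by 177 mm) begins 78 mm behind the grasp point.
Start: joints at [-1.333, 0.628, 0.038, 1.517, -0.027, 0.996, -0.02], TCP at [0.194, 0.62, 0.219] pointing down, gripper open.
Joint ranges: [-3.06, 3.06], [-0.37, 2.12], [-1.25, 1.32], [0.18, 2.47], [-1.1, 4.24], [0.23, 1.98], [-2.94, 2.94]. Speed limits (rad/s): [2.57, 2.57, 3.14, 3.14, 3.14, 3.14, 3.14].

### API

Orientations are given as a rotation vector (axis times angle).
In Python, from station import sensors, optics, workorder gives the robot as it stands.
- The arm moves only by the tool drive_tool, never from a script. Its argument "commands" is a list of rows, each a list of 3 entries, a list of its own where there are three numbers: the shift along the world's x, y, z as a fraction of full scale, then the turn, a rotation vector about the world's x, y, z as a fraction of full scale, then the opening, from -1 (shut) to 1 (fully open). A call has exactly 5 rows; each row is the pose to reach, as a shift and turn from the pose commanded when the call began; what a row does not reach only later rows make up. Full scale, the value 1, is 0.25 m for a shift and 0.5 rad for a turn. A row lasts 1/12 s, in which the tool goes at most 41.7 mm and 7.16 degrees, less where a joint would pass 70% of its speed; a pose out of reach is approached as far as the arm can. A call with a number of a shift or a turn outside -1 to 1 is refused whole. A call with a gripper value outside its range is refused whole. The fingers move at their own pace and stop on an object; "squeeze" is the grip in N (left out, the last holds). Time passes only in rows, so rows that repeat a pose let the fingers close, or fill a call up. It gives the time, the measured TCP pose, the force, the opening and the grip force at its end, in the units of the state.
- sensors.sense(): the state, without advancing time (a new reading comes with each control period).
- optics.capture(name): name is "scene" or "side" or "wrist"; returns (picture, depth): 480x640x3 uint8, blue, green, red; 480x640 float32, m along the optical axis (not along the pixel's ray), 0 where there is no reading.
- optics.calibration(name): a dict with "mtx" (3x3 intrinsics, pixels), "k1" (the pictures are not rectified: a ray, as slopes to the right and down, at radius r is drawn at 1 + k1 r^2 times it, then the intrinsics apply), "pose" (4x4, takes a point from camera to world coordinates); the wrist camera has in their place "hand_eye" (4x4, takes a point from camera to tool coordinates, whose origin is the TCP and whose axes are the flange's). Camera axes: x right, y down, z forward; pixel columns grow to the right and rows downward; lengths in m; the calibration is good to about 2 mm. A picture is of the moment at which its call begins: read the wrist's pose just before it. calibration takes no time and is no camera call.
- workorder.close_job(): hands the job in; it is judged then, once.
The state is a dict: "time_s": time; "joints": joint angles; "qvel": joint speeds; "tau": joint torques, N m; "tcp_pos": TCP position; "ee_rot": TCP orientation; "wrist_force": force on the tool from outside, world axes, zero at the start; "torque": the same for the moment, N m; "opening": finger opening in m; "gripper_force": force on a finger pad.
Only numpy, scipy, OpenCV 4.12 (cv2) and the standard library are available. Lean on these libraries where they do the work, as an engineer would, in place of code of your own. Each camera call takes 0.05 s, during which the arm holds its last target. There are 200 camera calls.

### The job

Close up the white feeding box: push its drawer in until it is fully home, and push its blue lid down until it lies flat and shut. Use light pushes with the fingertips only: do not grip anything and do not slam the lid. Leave the jars, the funnel and the yellow bowl standing where they are, and finish clear of everything.

Things in the scene. Friction and masses are not known exactly. Their poses are not given: they have to be found in the camera images.
- box: White melamine box fixed to the shelf, 150 mm deep (its x), 220 mm wide (its y), 85 mm high; origin at the centre of its underside, on the surface. Its front looks along its own -x, roughly to the robot. Below is one drawer in the front; above it a 17 mm deep tray (with a pink spoon in it) that the blue lid covers. Carries drawer and lid.
- drawer (a joint): Drawer, m: 0 = fully home, grows as it comes out along the box's -x (at most 0.10). Slides with about 2 N of friction and stays where it is left.
- drawer_front (a point): Centre of the outer face of the drawer's flat wooden front, which has no handle: 210 mm wide, 56 mm high (from 6 to 62 mm above the surface), 12 mm thick. At drawer = 0 this face lies 87 mm in front of the box's centre (the front stands 12 mm proud of the box).
- lid (a joint): Lid angle, rad: 0 = lying flat and shut, grows as the lid's front edge rises; upright at 1.57. A stiff hinge: it stays at whatever angle it is left, and closing it takes about 1 to 2 N at the edge.
- lid_edge (a point): Middle of the blue lid's free (front) edge, on its outer (upper) face. The lid is a flat slab 155 mm long from hinge to free edge, 220 mm wide, 6 mm thick, without a knob.
- lid_hinge (a point): Middle of the lid's hinge line, which runs along the box's y at the top of its back: 75 mm behind the box's centre, 85 mm above the surface. The underside of the lid passes through this line, the outer face is 6 mm off it.
- jar_a_mid (a point): Centre (half-way up) of an empty glass baby food jar with a green lid, 56 mm across, 78 mm high, standing loose. Bystander.
- jar_b_mid (a point): Centre (half-way up) of a second jar just like it. Bystander.
- funnel_mid (a point): Centre (half-way up) of a small stainless steel funnel standing loose mouth down, 68 mm across at the foot, 80 mm high. Bystander.
- bowl_mid (a point): Centre (half-way up) of a yellow plastic bowl, 124 mm across, 50 mm high, standing loose on a clear turntable (190 mm across, top 19 mm above the surface) that spins freely. Bystander.

How it is judged:
By the outcome, as a careful person would: the job done as asked, in the order asked, and still so for the second after the job is handed in, with the robot touching nothing.
It also fails if it takes over 48 s, if anything falls off the work surface, if the arm or the gripper's body presses on something with over 40 N, if the wrist force passes 120 N, or if a joint passes its speed limit or range.

## Working session

There is one attempt and no reset: what is moved stays moved. The work goes in short steps, Python scripts to look and compute and a tool call to move; the robot and the scene stay as the last step left them, time stands still between calls to the robot, and variables do not carry over. Pictures are saved under pics/ and viewed, at most 10 in all, crops included, and the job is handed in when it is done.

Besides the shell and the picture viewer there is one more tool, called as name([rows], argument=value, ...), one row to a line, values as JSON. drive_tool: Moves the arm, as the interface text tells. Its arguments: {"type":"object","properties":{"commands":{"type":"array"},"squeeze":{"type":"number"}},"required":["commands"]}

```bash
mkdir -p pics; ls; python3 - <<'E'
from station import sensors, optics
import cv2, numpy as np
s=sensors.sense(); print(s)
for n in("scene","side"):
    p,d=optics.capture(n); cv2.imwrite(f"pics/{n}0.png",p); np.save(f"{n}0.npy",d); c=optics.calibration(n); print(n,c)
E
```

```text
pics
{'time_s': 0.0, 'joints': array([-1.33281615,  0.6293142 ,  0.03844078,  1.5183334 , -0.02700563,
        0.99626571, -0.0200356 ]), 'qvel': array([ 3.86731961e-04, -7.80610248e-04,  9.87991220e-04,  4.90873340e-04,
        1.37617790e-03,  3.67170693e-04, -1.79056015e-05]), 'tau': array([ 4.69002189e-04, -5.49731219e+01,  1.14368778e+00, -1.86636937e+01,
       -5.22714655e-02,  2.33021710e-02,  1.52247080e-04]), 'tcp_pos': array([0.1942199 , 0.61966323, 0.21858582]), 'ee_rot': array([-4.75362352e-01, -3.10515888e+00,  2.80264291e-03]), 'wrist_force': array([ 0.34867456, -0.11370993,  0.90756035]), 'torque': array([ 0.02390679, -0.01588433, -0.03949762]), 'gripper_force': 0.0, 'opening': 0.09375456813377775}
scene {'mtx': array([[507.14923975,   0.        , 318.4384892 ],
       [  0.        , 507.14923975, 232.77604329],
       [  0.        ,   0.        ,   1.        ]]), 'k1': -0.09453088555831851, 'pose': array([[ 0.26089372,  0.64891105, -0.71473695,  1.23122166],
       [ 0.96524158, -0.18730679,  0.18227688, -0.07348999],
       [-0.0155936 , -0.73744872, -0.67522309,  0.71415529],
       [ 0.        ,  0.        ,  0.        ,  1.        ]])}
side {'mtx': array([[499.83249519,   0.        , 320.3948898 ],
       [  0.        , 499.83249519, 236.84682196],
       [  0.        ,   0.        ,   1.        ]]), 'k1': -0.13860075817879192, 'pose': array([[-0.98374733, -0.12177286,  0.13195663,  0.45649978],
       [-0.17792102,  0.56205811, -0.80773436,  0.88383165],
       [ 0.02419283, -0.81808438, -0.57458912,  0.64113943],
       [ 0.        ,  0.        ,  0.        ,  1.        ]])}
```

View pics/scene0.png

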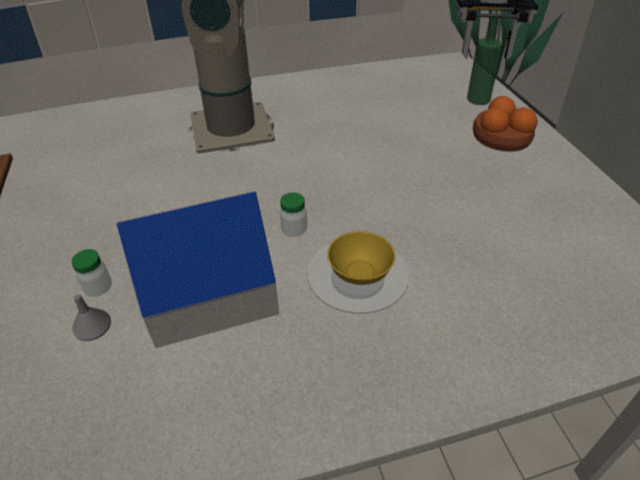

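View pics/side0.png

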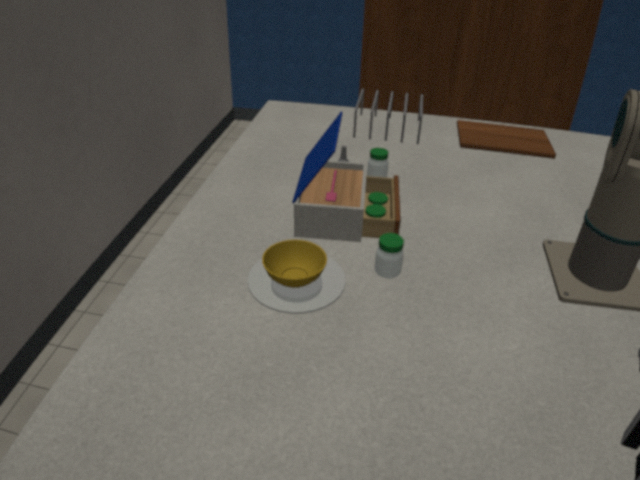

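The scene view shows the raised blue lid (corners about 120,222 / 257,197 / 273,268 / 143,308), the jars at (292,215) and (90,272), the funnel at (90,318) and the bowl at (361,262). The side view shows the drawer out, with its wooden front at (396,205), and jar_a just beside the front at (390,255).

```bash
cat > h.py <<'E'
import numpy as np, cv2
from station import optics
def rays(n,uv):
    c=optics.calibration(n); uv=np.asarray(uv,float).reshape(-1,1,2)
    # iterate r -> r(1+k r^2)
    m=c["mtx"]; q=cv2.undistortPoints(uv,m,np.array([c["k1"],0,0,0.])).reshape(-1,2)
    return np.c_[q,np.ones(len(q))],c["pose"]
def onplane(n,uv,z):
    d,T=rays(n,uv); D=d@T[:3,:3].T; o=T[:3,3]; return o+D*((z-o[2])/D[:,2])[:,None]
def cloud(n,uv,dep):
    d,T=rays(n,uv); uv=np.asarray(uv,int); z=dep[uv[:,1],uv[:,0]]; ok=z>0
    return (d*z[:,None])[ok]@T[:3,:3].T+T[:3,3]
def px(mask): v,u=np.nonzero(mask); return np.c_[u,v]
E
python3 - <<'E'
from h import *
np.set_printoptions(precision=4,suppress=True)
p=cv2.imread("pics/scene0.png"); d=np.load("scene0.npy"); s=cv2.imread("pics/side0.png"); ds=np.load("side0.npy")
H=cv2.cvtColor(p,cv2.COLOR_BGR2HSV); 
m=cv2.inRange(H,(105,150,60),(130,255,255)); m[:180]=0; m[:,:100]=0; m[:,300:]=0
c=max(cv2.findContours(m,0,2)[0],key=cv2.contourArea)
q=cv2.approxPolyDP(c,8,True)[:,0]; print(q)
e=cv2.erode(m,np.ones((9,9))); P=cloud("scene",px(e),d)
ctr=P.mean(0); n=np.linalg.svd(P-ctr,full_matrices=False)[2][2]; n*=np.sign(n[2]); r=(P-ctr)@n; print("plane",ctr,n,r.std(), "tilt",np.degrees(np.arccos(n[2])),"yaw",np.degrees(np.arctan2(n[1],n[0])))
D,T=rays("scene",q); W=D@T[:3,:3].T; o=T[:3,3]; C=o+W*(((ctr-o)@n)/(W@n))[:,None]; print(C)
for i in range(len(C)): print(np.linalg.norm(C[i]-C[i-1]))
for nm,im in(("scene",p),("side",s)):
    h=cv2.cvtColor(im,cv2.COLOR_BGR2HSV); g=cv2.inRange(h,(45,120,40),(85,255,255))
    for c in cv2.findContours(g,0,2)[0]:
        if cv2.contourArea(c)>60:
            x=cv2.minEnclosingCircle(c)[0]; print(nm,"green",x,cv2.contourArea(c),onplane(nm,[x],.078))
# side: box white top & drawer front
h=cv2.cvtColor(s,cv2.COLOR_BGR2HSV); g=cv2.inRange(h,(5,80,30),(20,255,255)); g[:170]=0;g[240:]=0;g[:,:385]=0;g[:,410:]=0
Q=cloud("side",px(g),ds); print(len(Q)); print(np.percentile(Q,[2,25,50,75,98],axis=0))
t=Q[(Q[:,2]>.055)&(Q[:,2]<.068)]; print("top", len(t), t[np.argsort(t[:,1])][::max(1,len(t)//12)])
for nm,uv in(("side",[395,177]),("side",[400,178]),("side",[395,235]),("side",[400,234])): print(onplane(nm,[uv],.062))
cv2.imwrite("pics/crop.png",cv2.resize(s[100:300,230:470],None,fx=3.3,fy=3,interpolation=2))
E
```

```text
[[254 192]
 [118 223]
 [143 316]
 [274 281]]
plane [ 0.6335 -0.1193  0.1558] [0.8343 0.0623 0.5478] 0.0013721715818043342 tilt 56.78618207336498 yaw 4.273041167910744
[[ 0.5846 -0.0133  0.2182]
 [ 0.6006 -0.2262  0.2181]
 [ 0.683  -0.2208  0.0919]
 [ 0.6666 -0.0069  0.0925]]
0.15017958160793887
0.21343964706057494
0.15081161559418502
0.21454984101096666
scene green (85.56462860107422, 260.7550964355469) 426.0 [[ 0.5134 -0.3255  0.078 ]]
scene green (292.1590881347656, 202.0) 328.0 [[0.4556 0.0716 0.078 ]]
side green (390.39129638671875, 242.3478240966797) 317.0 [[0.4492 0.0816 0.078 ]]
side green (376.0, 204.0) 317.5 [[ 0.4894 -0.0561  0.078 ]]
side green (378.5, 153.5) 119.5 [[ 0.5049 -0.312   0.078 ]]
656
[[ 0.437  -0.2257  0.0105]
 [ 0.4463 -0.1793  0.0352]
 [ 0.4532 -0.1153  0.0531]
 [ 0.4608 -0.0372  0.0598]
 [ 0.476  -0.0276  0.0637]]
top 279 [[ 0.4507 -0.2312  0.0605]
 [ 0.4563 -0.2029  0.058 ]
 [ 0.4528 -0.1819  0.0588]
 [ 0.452  -0.1631  0.061 ]
 [ 0.4507 -0.1396  0.0609]
 [ 0.4429 -0.1217  0.0614]
 [ 0.4526 -0.1019  0.0557]
 [ 0.4519 -0.0871  0.0568]
 [ 0.4407 -0.0753  0.0628]
 [ 0.4482 -0.0591  0.0586]
 [ 0.4454 -0.0441  0.0606]
 [ 0.4575 -0.0348  0.057 ]
 [ 0.4445 -0.0269  0.0613]]
[[ 0.4553 -0.2218  0.062 ]]
[[ 0.4429 -0.2195  0.062 ]]
[[0.4413 0.0309 0.062 ]]
[[0.4314 0.025  0.062 ]]
```

View pics/crop.png

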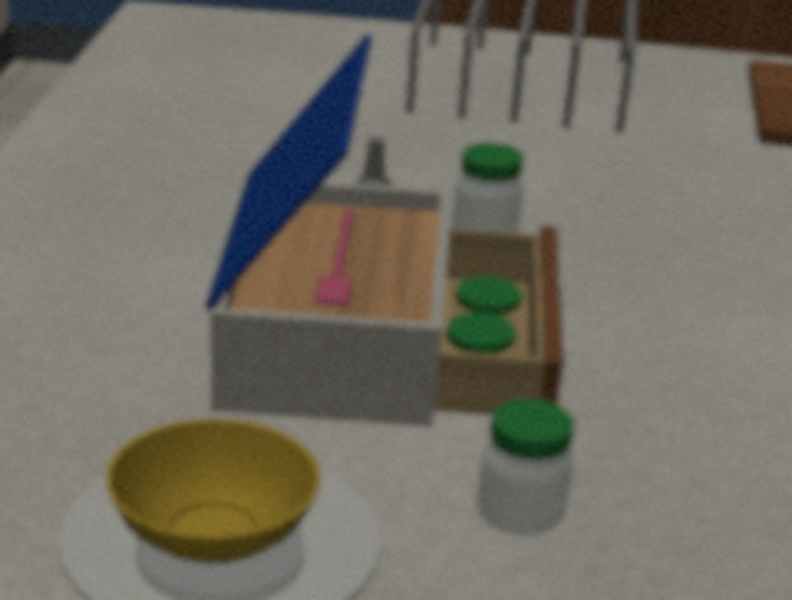

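The crop confirms it: the lid is about 57° open, the drawer is out about 70 mm, and the jar stands clear of the drawer front's path. I'll check what's near the gripper before moving.

```bash
python3 - <<'E'
from h import *
np.set_printoptions(precision=3,suppress=True)
d=np.load("scene0.npy")
print("bottle",cloud("scene",[[488,50],[483,75],[480,95]],d),"orange",cloud("scene",[[503,105],[480,130]],d),"grip",cloud("scene",[[500,8],[470,40]],d))
p=cv2.imread("pics/scene0.png");h=cv2.cvtColor(p,cv2.COLOR_BGR2HSV);g=cv2.inRange(h,(18,130,60),(35,255,255));c=max(cv2.findContours(g,0,2)[0],key=cv2.contourArea);x=cv2.fitEllipse(c)[0];print("bowl",x,onplane("scene",[x],.055))
# drawer front outer face from side: brown points, x relative in box frame (yaw 4.3deg, centre .599,-.120)
s=cv2.imread("pics/side0.png");ds=np.load("side0.npy");h=cv2.cvtColor(s,cv2.COLOR_BGR2HSV);g=cv2.inRange(h,(2,110,30),(14,255,255));g[:170]=0;g[240:]=0;g[:,:385]=0;g[:,410:]=0
Q=cloud("side",px(g),ds);a=np.radians(4.3);R=np.array([[np.cos(a),np.sin(a)],[-np.sin(a),np.cos(a)]]);B=(Q[:,:2]-[.599,-.120])@R.T
print(len(B),np.percentile(B,[2,10,50,90,98],axis=0))
E
```

```text
bottle [[0.078 0.702 0.17 ]
 [0.084 0.698 0.101]
 [0.084 0.702 0.039]] orange [[0.23  0.677 0.087]
 [0.258 0.605 0.04 ]] grip [[ 0.205  0.628  0.33 ]
 [-1.509  1.626 -0.499]]
bowl (360.8590393066406, 256.57025146484375) [[0.617 0.162 0.055]]
165 [[-0.156 -0.092]
 [-0.155 -0.069]
 [-0.152  0.034]
 [-0.149  0.103]
 [-0.148  0.105]]
```

drive_tool([
  [[0.12, -0.11, 0.02], [0, 0, 0.04], -1],
  [[0.24, -0.22, 0.05], [0, 0, 0.08], -1],
  [[0.36, -0.33, 0.08], [0, 0, 0.12], -1],
  [[0.48, -0.44, 0.1], [0, 0, 0.16], -1],
  [[0.6, -0.56, 0.12], [0, 0, 0.2], -1],
])

```text
time_s: 0.52
tcp_pos: [0.3448, 0.4796, 0.2494]
ee_rot: [-0.317, -3.126, 0.0]
wrist_force: [1.2, -0.1, -0.0]
opening: 0.0641
gripper_force: 0.0
```

drive_tool([
  [[0.04, -0.15, 0], [0, 0, 0.04], -1],
  [[0.07, -0.3, 0], [0, 0, 0.08], -1],
  [[0.1, -0.45, 0], [0, 0, 0.12], -1],
  [[0.13, -0.6, 0], [0, 0, 0.16], -1],
  [[0.16, -0.76, 0], [0, 0, 0.2], -1],
])

```text
time_s: 0.93
tcp_pos: [0.3836, 0.2894, 0.2492]
ee_rot: [-0.161, -3.137, 0.0]
wrist_force: [0.8, 0.3, 0.6]
opening: 0.0307
gripper_force: 0.0
```

drive_tool([
  [[0.02, -0.15, 0], [0, 0, 0.04], -1],
  [[0.03, -0.3, 0], [0, 0, 0.08], -1],
  [[0.04, -0.45, 0], [0, 0, 0.12], -1],
  [[0.04, -0.6, 0], [0, 0, 0.16], -1],
  [[0.04, -0.76, 0], [0, 0, 0.2], -1],
])

```text
time_s: 1.35
tcp_pos: [0.3933, 0.0995, 0.2493]
ee_rot: [-0.003, -3.142, -0.0]
wrist_force: [0.7, 0.1, 0.4]
opening: 0.0008
gripper_force: 0.0
```

drive_tool([
  [[0, -0.16, 0], [0, 0, 0.03], -1],
  [[0, -0.32, 0], [0, 0, 0.06], -1],
  [[0, -0.48, 0], [0, 0, 0.09], -1],
  [[0, -0.64, 0], [0, 0, 0.12], -1],
  [[0, -0.8, 0], [0, 0, 0.15], -1],
])

```text
time_s: 1.77
tcp_pos: [0.3931, -0.1008, 0.2494]
ee_rot: [-0.113, 3.139, 0.0]
wrist_force: [0.5, 0.1, -0.3]
opening: 0.0003
gripper_force: 0.0
```

drive_tool([
  [[0, -0.1, -0.1], [0, 0, 0], -1],
  [[0, -0.14, -0.24], [0, 0, 0], -1],
  [[0, -0.14, -0.38], [0, 0, 0], -1],
  [[0, -0.14, -0.5], [0, 0, 0], -1],
  [[0, -0.14, -0.6], [0, 0, 0], -1],
])

```text
time_s: 2.18
tcp_pos: [0.3927, -0.1342, 0.0975]
ee_rot: [0.11, -3.138, -0.001]
wrist_force: [0.1, 0.1, 0.7]
opening: 0.0001
gripper_force: 0.0
```

```bash
python3 - <<'E'
from h import *
from station import sensors
s=sensors.sense();print(s["tcp_pos"],s["ee_rot"],s["joints"])
p,d=optics.capture("side");cv2.imwrite("pics/side1.png",cv2.resize(p[60:300,230:490],None,fx=3,fy=2.5,interpolation=2))
E
```

```text
[ 0.3927318  -0.13423596  0.09745124] [ 1.09925793e-01 -3.13804489e+00 -5.23403047e-04] [ 0.19705462  0.53452928  0.09093038  2.261137   -0.13394969  0.35229253
  2.04207319]
```

View pics/side1.png

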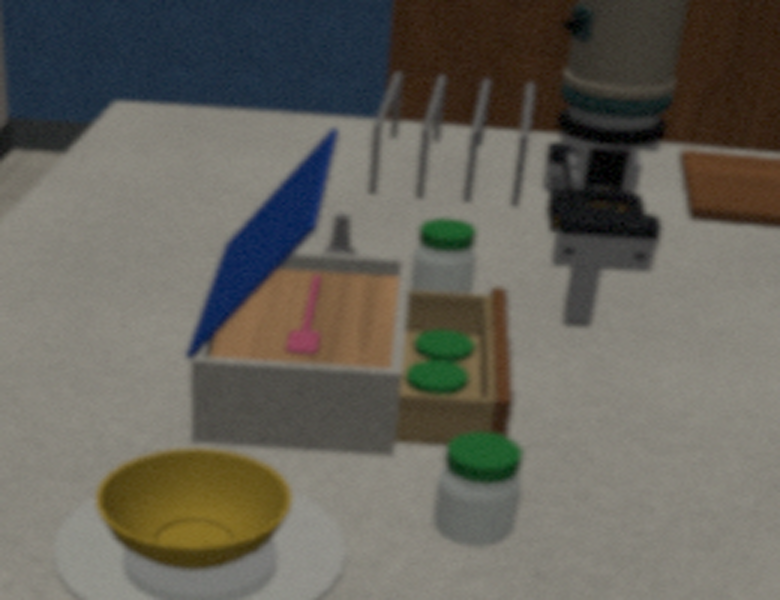

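The fingertips (about 580,320 in the crop) are in front of the drawer front (500,370) and clear of the jars. I'll descend, then push gently.

drive_tool([
  [[0.02, 0, -0.05], [0, 0, 0], -1],
  [[0.04, 0, -0.1], [0, 0, 0], -1],
  [[0.05, 0, -0.15], [0, 0, 0], -1],
  [[0.06, 0, -0.19], [0, 0, 0], -1],
  [[0.06, 0, -0.22], [0, 0, 0], -1],
])

```text
time_s: 2.65
tcp_pos: [0.4095, -0.134, 0.0443]
ee_rot: [0.112, -3.139, -0.001]
wrist_force: [0.0, -0.1, 0.2]
opening: 0.0001
gripper_force: 0.0
```

drive_tool([
  [[0.02, 0, 0], [0, 0, 0], -1],
  [[0.05, 0.004, 0], [0, 0, 0], -1],
  [[0.08, 0.006, 0], [0, 0, 0], -1],
  [[0.11, 0.008, 0], [0, 0, 0], -1],
  [[0.14, 0.01, 0], [0, 0, 0], -1],
])

```text
time_s: 3.07
tcp_pos: [0.4444, -0.1315, 0.0452]
ee_rot: [0.112, -3.139, -0.0]
wrist_force: [-2.3, 0.1, 2.1]
opening: 0.0005
gripper_force: 1.0
```

drive_tool([
  [[0.02, 0.001, 0], [0, 0, 0], -1],
  [[0.04, 0.003, 0], [0, 0, 0], -1],
  [[0.06, 0.004, 0], [0, 0, 0], -1],
  [[0.08, 0.006, 0], [0, 0, 0], -1],
  [[0.1, 0.008, 0], [0, 0, 0], -1],
])

```text
time_s: 3.48
tcp_pos: [0.4692, -0.1296, 0.0447]
ee_rot: [0.112, -3.139, -0.0]
wrist_force: [-2.2, -1.1, 1.2]
opening: 0.0009
gripper_force: 0.9
```

drive_tool([
  [[0.02, 0.001, 0], [0, 0, 0], -1],
  [[0.04, 0.003, 0], [0, 0, 0], -1],
  [[0.06, 0.004, 0], [0, 0, 0], -1],
  [[0.08, 0.006, 0], [0, 0, 0], -1],
  [[0.1, 0.008, 0], [0, 0, 0], -1],
])

```text
time_s: 3.9
tcp_pos: [0.4944, -0.1277, 0.0446]
ee_rot: [0.111, -3.139, 0.0]
wrist_force: [-2.1, -1.5, 0.6]
opening: 0.0004
gripper_force: 0.9
```

drive_tool([
  [[0.006, 0, 0], [0, 0, 0], -1],
  [[0.012, 0.001, 0], [0, 0, 0], -1],
  [[0.018, 0.001, 0], [0, 0, 0], -1],
  [[0.024, 0.002, 0], [0, 0, 0], -1],
  [[0.03, 0.002, 0], [0, 0, 0], -1],
])

```text
time_s: 4.32
tcp_pos: [0.5007, -0.1272, 0.0446]
ee_rot: [0.111, -3.137, -0.001]
wrist_force: [-4.8, -1.2, 2.8]
opening: 0.0007
gripper_force: 2.6
```

drive_tool([
  [[0.003, 0, 0], [0, 0, 0], -1],
  [[0.006, 0, 0], [0, 0, 0], -1],
  [[0.009, 0, 0], [0, 0, 0], -1],
  [[0.012, 0, 0], [0, 0, 0], -1],
  [[0.012, 0, 0], [0, 0, 0], -1],
])

```text
time_s: 4.73
tcp_pos: [0.5006, -0.1271, 0.0444]
ee_rot: [0.11, -3.132, -0.002]
wrist_force: [-7.9, -0.7, 4.9]
opening: 0.0003
gripper_force: 4.1
```

The drawer has stopped at its home end (expected TCP x about 0.504, force rising with no motion). I'll back off, go up, and come over behind the lid edge.

drive_tool([
  [[-0.05, 0, 0], [0, 0, 0], -1],
  [[-0.12, 0, 0], [0, 0, 0], -1],
  [[-0.14, 0, 0.12], [0, 0, 0], -1],
  [[-0.14, 0, 0.27], [0, 0, 0], -1],
  [[-0.14, 0, 0.42], [0, 0, 0], -1],
])

```text
time_s: 5.15
tcp_pos: [0.4692, -0.1267, 0.1505]
ee_rot: [0.112, -3.138, -0.001]
wrist_force: [1.1, -0.0, 0.3]
opening: 0.0007
gripper_force: 0.0
```

drive_tool([
  [[0, 0, 0.15], [0, 0, 0], -1],
  [[0, 0, 0.3], [0, 0, 0], -1],
  [[0, 0, 0.45], [0, 0, 0], -1],
  [[0, 0, 0.6], [0, 0, 0], -1],
  [[0.1, 0.02, 0.64], [0, 0, 0], -1],
])

```text
time_s: 5.57
tcp_pos: [0.4944, -0.1241, 0.3163]
ee_rot: [-0.106, 3.131, -0.003]
wrist_force: [1.0, -1.0, -0.3]
opening: 0.0006
gripper_force: 0.0
```

```bash
python3 - <<'E'
from h import *
np.set_printoptions(precision=4,suppress=True)
p,d=optics.capture("side");cv2.imwrite("pics/side2.png",cv2.resize(p[60:300,230:490],None,fx=3,fy=2.5,interpolation=2))
h=cv2.cvtColor(p,cv2.COLOR_BGR2HSV)
g=cv2.inRange(h,(2,110,30),(14,255,255));g[:170]=0;g[240:]=0;g[:,:360]=0;g[:,410:]=0
Q=cloud("side",px(g),d);a=np.radians(4.3);R=np.array([[np.cos(a),np.sin(a)],[-np.sin(a),np.cos(a)]]);B=(Q[:,:2]-[.599,-.120])@R.T
print(len(B),np.percentile(np.c_[B,Q[:,2]],[2,10,50,90,98],axis=0))
p,d=optics.capture("scene");h=cv2.cvtColor(p,cv2.COLOR_BGR2HSV)
m=cv2.inRange(h,(105,150,60),(130,255,255)); m[:180]=0; m[:,:100]=0; m[:,300:]=0
P=cloud("scene",px(cv2.erode(m,np.ones((9,9)))),d);c=P.mean(0);n=np.linalg.svd(P-c,full_matrices=False)[2][2];n*=np.sign(n[2]);print(c,n)
E
```

```text
183 [[-0.0873 -0.0945  0.0148]
 [-0.0866 -0.0728  0.0296]
 [-0.0839  0.0584  0.0616]
 [-0.0809  0.104   0.0637]
 [-0.0795  0.1058  0.0652]]
[ 0.6335 -0.1193  0.1559] [0.8341 0.0627 0.5481]
```

View pics/side2.png

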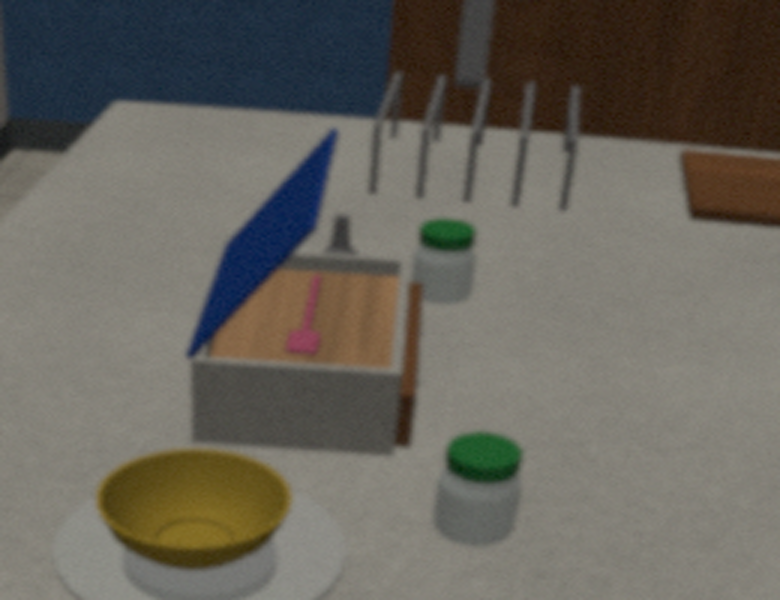

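The drawer is home (face at -0.087) and the lid and bystanders haven't moved. Now over the lid's outer face.

drive_tool([
  [[0.15, 0.005, 0], [0, 0, 0], -1],
  [[0.3, 0.01, 0], [0, 0, 0], -1],
  [[0.44, 0.015, 0], [0, 0, 0], -1],
  [[0.5, 0.02, -0.12], [0, 0, 0], -1],
  [[0.5, 0.02, -0.24], [0, 0, 0], -1],
])

```text
time_s: 6.08
tcp_pos: [0.6242, -0.1158, 0.2487]
ee_rot: [-0.116, 3.134, 0.0]
wrist_force: [0.2, -0.7, 0.5]
opening: 0.0005
gripper_force: 0.0
```

drive_tool([
  [[0, 0, -0.04], [0, 0, 0], -1],
  [[0, 0, -0.08], [0, 0, 0], -1],
  [[0, 0, -0.11], [0, 0, 0], -1],
  [[0, 0, -0.14], [0, 0, 0], -1],
  [[0, 0, -0.16], [0, 0, 0], -1],
])

```text
time_s: 6.5
tcp_pos: [0.6196, -0.1173, 0.2101]
ee_rot: [-0.111, 3.139, 0.0]
wrist_force: [0.0, -0.0, -0.7]
opening: 0.0005
gripper_force: 0.0
```

drive_tool([
  [[-0.012, 0, -0.01], [0, 0, 0], -1],
  [[-0.03, 0, -0.022], [0, 0, 0], -1],
  [[-0.05, -0.002, -0.036], [0, 0, 0], -1],
  [[-0.07, -0.004, -0.05], [0, 0, 0], -1],
  [[-0.088, -0.006, -0.064], [0, 0, 0], -1],
])

```text
time_s: 6.92
tcp_pos: [0.5972, -0.1186, 0.1939]
ee_rot: [-0.112, 3.139, 0.0]
wrist_force: [1.5, -0.1, -0.1]
opening: 0.0005
gripper_force: 0.6
```

drive_tool([
  [[-0.014, 0, -0.014], [0, 0, 0], -1],
  [[-0.028, -0.002, -0.028], [0, 0, 0], -1],
  [[-0.042, -0.003, -0.043], [0, 0, 0], -1],
  [[-0.056, -0.004, -0.058], [0, 0, 0], -1],
  [[-0.068, -0.005, -0.074], [0, 0, 0], -1],
])

```text
time_s: 7.33
tcp_pos: [0.5799, -0.1199, 0.1748]
ee_rot: [0.112, -3.139, -0.0]
wrist_force: [1.2, -0.4, 1.1]
opening: 0.0004
gripper_force: 0.6
```

Contact at about 1.5 N, as predicted. I'll continue along the arc.

drive_tool([
  [[-0.012, 0, -0.017], [0, 0, 0], -1],
  [[-0.023, -0.001, -0.034], [0, 0, 0], -1],
  [[-0.034, -0.002, -0.051], [0, 0, 0], -1],
  [[-0.044, -0.003, -0.069], [0, 0, 0], -1],
  [[-0.053, -0.004, -0.087], [0, 0, 0], -1],
])

```text
time_s: 7.75
tcp_pos: [0.5669, -0.1208, 0.1529]
ee_rot: [0.112, -3.139, -0.0]
wrist_force: [1.0, -0.2, 1.8]
opening: 0.0009
gripper_force: 0.5
```

drive_tool([
  [[-0.008, 0, -0.019], [0, 0, 0], -1],
  [[-0.016, -0.001, -0.038], [0, 0, 0], -1],
  [[-0.023, -0.001, -0.057], [0, 0, 0], -1],
  [[-0.029, -0.002, -0.076], [0, 0, 0], -1],
  [[-0.035, -0.002, -0.095], [0, 0, 0], -1],
])

```text
time_s: 8.17
tcp_pos: [0.5583, -0.1214, 0.1292]
ee_rot: [0.112, -3.139, -0.0]
wrist_force: [-0.6, -0.2, 0.6]
opening: 0.0004
gripper_force: 0.5
```

drive_tool([
  [[-0.003, 0, -0.015], [0, 0, 0], -1],
  [[-0.006, 0, -0.03], [0, 0, 0], -1],
  [[-0.009, 0, -0.043], [0, 0, 0], -1],
  [[-0.011, 0, -0.055], [0, 0, 0], -1],
  [[-0.012, 0, -0.065], [0, 0, 0], -1],
])

```text
time_s: 8.58
tcp_pos: [0.5554, -0.1213, 0.1131]
ee_rot: [0.112, -3.139, -0.0]
wrist_force: [0.1, -0.1, 1.2]
opening: 0.001
gripper_force: 0.5
```

Now the last few mm, slowly, until it seats (expected TCP z about 0.105).

drive_tool([
  [[0, 0, -0.006], [0, 0, 0], -1],
  [[-0.001, 0, -0.012], [0, 0, 0], -1],
  [[-0.001, 0, -0.018], [0, 0, 0], -1],
  [[-0.002, 0, -0.024], [0, 0, 0], -1],
  [[-0.002, 0, -0.03], [0, 0, 0], -1],
])

```text
time_s: 9.0
tcp_pos: [0.5548, -0.1213, 0.1058]
ee_rot: [0.112, -3.139, -0.0]
wrist_force: [-0.4, -0.1, 1.3]
opening: 0.0003
gripper_force: 0.5
```

drive_tool([
  [[0, 0, -0.003], [0, 0, 0], -1],
  [[0, 0, -0.006], [0, 0, 0], -1],
  [[0, 0, -0.009], [0, 0, 0], -1],
  [[0, 0, -0.012], [0, 0, 0], -1],
  [[0, 0, -0.012], [0, 0, 0], -1],
])

```text
time_s: 9.42
tcp_pos: [0.5549, -0.1214, 0.105]
ee_rot: [0.111, -3.14, -0.001]
wrist_force: [-4.2, -0.0, 17.4]
opening: 0.0001
gripper_force: 8.9
```

Seated. Lift off and check.

drive_tool([
  [[0, 0, 0.05], [0, 0, 0], -1],
  [[0, 0, 0.18], [0, 0, 0], -1],
  [[0, 0, 0.33], [0, 0, 0], -1],
  [[0, 0, 0.48], [0, 0, 0], -1],
  [[0, 0, 0.6], [0, 0, 0], -1],
])

```text
time_s: 9.83
tcp_pos: [0.5553, -0.1212, 0.2555]
ee_rot: [-0.112, 3.138, 0.0]
wrist_force: [0.7, -1.1, 0.2]
opening: 0.0006
gripper_force: 0.0
```

drive_tool([
  [[-0.12, 0, 0], [0, 0, 0], -1],
  [[-0.26, 0, 0], [0, 0, 0], -1],
  [[-0.38, 0, 0], [0, 0, 0], -1],
  [[-0.46, 0, 0], [0, 0, 0], -1],
  [[-0.46, 0, 0], [0, 0, 0], -1],
])

```text
time_s: 10.25
tcp_pos: [0.4351, -0.1211, 0.2529]
ee_rot: [0.109, -3.136, -0.003]
wrist_force: [-0.1, -0.9, -0.2]
opening: 0.0007
gripper_force: 0.0
```

```bash
python3 - <<'E'
from h import *
np.set_printoptions(precision=4,suppress=True)
p,d=optics.capture("side");cv2.imwrite("pics/side3.png",cv2.resize(p[60:300,230:490],None,fx=3,fy=2.5,interpolation=2))
h=cv2.cvtColor(p,cv2.COLOR_BGR2HSV)
g=cv2.inRange(h,(2,110,30),(14,255,255));g[:170]=0;g[240:]=0;g[:,:360]=0;g[:,410:]=0
Q=cloud("side",px(g),d);a=np.radians(4.3);R=np.array([[np.cos(a),np.sin(a)],[-np.sin(a),np.cos(a)]]);B=(Q[:,:2]-[.599,-.120])@R.T
print(len(B),np.percentile(B,[2,50,98],axis=0))
p,d=optics.capture("scene");h=cv2.cvtColor(p,cv2.COLOR_BGR2HSV)
m=cv2.inRange(h,(105,130,50),(130,255,255)); m[:180]=0; m[:,:100]=0; m[:,300:]=0
P=cloud("scene",px(cv2.erode(m,np.ones((9,9)))),d);c=P.mean(0);n=np.linalg.svd(P-c,full_matrices=False)[2][2];n*=np.sign(n[2]);print(c,n)
g=cv2.inRange(h,(45,120,40),(85,255,255))
for c in cv2.findContours(g,0,2)[0]:
    if cv2.contourArea(c)>60: print("green",cv2.minEnclosingCircle(c)[0])
E
```

```text
73 [[-0.0867  0.0714]
 [-0.0831  0.1019]
 [-0.0798  0.1062]]
[ 0.6012 -0.1222  0.0926] [ 0.0027 -0.0029  1.    ]
green (85.2337646484375, 259.9610290527344)
green (292.1733703613281, 202.31407165527344)
```

View pics/side3.png

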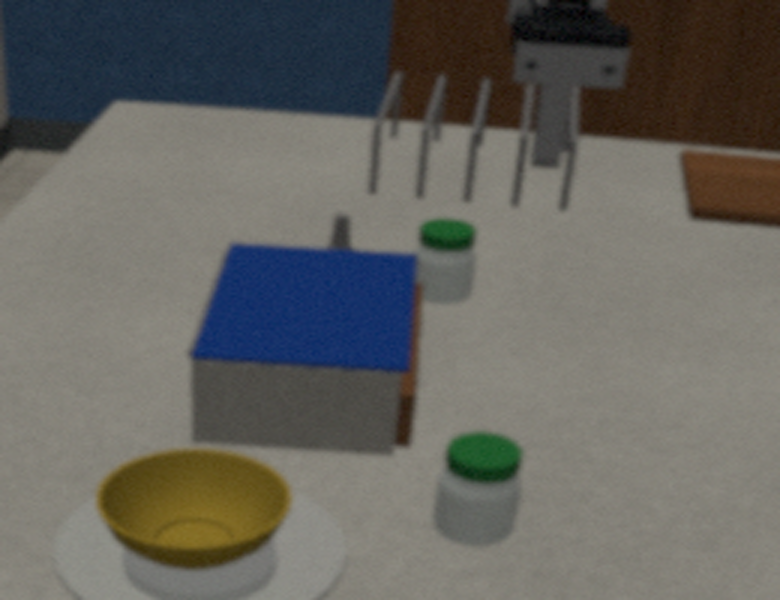

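The picture shows the lid flat (200-415, 245-365), its normal vertical to within 0.3°, and the drawer home. The jars, funnel and bowl haven't moved, and the gripper is clear.

```bash
python3 -c "
from station import workorder
print(workorder.close_job())"
```

```text
the job is handed in; nothing more can be done
None
```

The box is closed: the drawer was pushed fully home first, then the lid pushed down flat and shut. The jars, funnel and bowl are still where they stood, the arm is clear of everything, and the job was handed in at about 10 s.

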